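# Hold a sprung probe square on the marked spot of a tilted specimen

## Task

Take the square-bodied probe out of the wooden rack and set its sprung tip inside the ring marked on the tilted specimen plate, with the probe square to the plate's sloping face. Press gently, until the tip is pushed about half way in, and finish while still holding the probe there, steady, with the gripper. Leave the other two probes standing in the rack, do not shift the mouse or the jar, and do not alter the plate's tilt.

Things in the scene. Friction and masses are not known exactly. Their poses are not given: they have to be found in the camera images.
- probe_center (a point): Centre of the square body (24 x 24 mm, 85 mm tall, grey, black band near the top) of the loose probe to be used, about 165 g. Its flat faces look along this point's x and y; z runs along the probe, away from the tip. It stands upright in one of the rack's three sockets (which one varies), this x at right angles to the row of sockets within 0.15 rad.
- probe_tip (a point): The lowest point of the probe's sprung tip, a round-ended steel pin of 8 mm diameter; 95.5 mm below probe_center along the probe's axis when free. It moves with the pin as it is pressed in. z runs along the probe, away from the tip.
- plunger (a joint): How far the probe's tip is pushed in, m: 0 free, 0.014 fully in; a spring of 600 N/m (no preload) pushes it out, so half way in takes about 4 N.
- spot (a point): Centre of the marked ring (a dark line, inner diameter 20 mm, outer 28 mm) on the upper face of the bare aluminium specimen plate; z is the outward normal of the sloping face. The plate is 96 mm square, on a 105 mm steel slab; the ring is 8 mm towards the low side and 15 mm towards +y of the plate's middle. Bolt heads 3 mm high stand near the plate's corners.
- table_tilt (a joint): Tilt of the specimen plate from level, rad (its low side is towards the robot, give or take the stage's yaw); a stiff friction hinge that stays put under light forces, to be left as it is.
- stage: Stage that carries the tilting plate, bolted down: base 130 x 150 x 15 mm; origin at the centre of its underside; y along the tilt hinge, which is 62 mm above the work surface. The plate's slab hangs between two grey cheeks, 50 mm long, 12 mm thick, tops 77 mm above the work surface, centred 64 mm either side of the middle.
- rack: Fixed wooden rack, 80 (x) x 220 (y) x 60 mm tall, origin at the centre of its underside; three through sockets of 26 mm diameter at y = -70, 0 and 70 mm along its own y.
- probe: The square-bodied probe; origin at the centre of the underside of its collar, 47.5 mm below probe_center; same axes. The steel collar, 40 mm across and 5 mm thick, sits under the body and rests on the rack's top; below it a round snout of 18 mm diameter goes 30 mm down into the socket, and the sprung tip 18 mm further.
- stout_center (a point): Centre of the round body (28 mm diameter, 55 mm tall) of another loose probe standing in the rack, top 60 mm above the rack; to be left in place.
- thin_center (a point): Centre of the thin round aluminium body (14 mm diameter, 70 mm tall with an 18 mm cap on top) of another loose probe standing in the rack, top 75 mm above the rack; to be left in place.
- mouse_center (a point): Centre of a loose light grey computer mouse, 100 (x) x 60 x 34 mm high, on the work surface; a bystander.
- jar_center (a point): Centre of a loose amber glass jar with a white cap, 44 mm across and 60 mm tall, on the work surface; a bystander.
Not all that is in view belongs to the job. What is shaped like the part that bears thin_center but orange is not meant.

How it is judged (in metres and radians):
On the way:
1. the square-bodied probe is lifted clear of the rack in the gripper (height (world z) of probe_tip above 0.065 m and contact force between the fingers and probe above 1 N and contact force between probe and rack below 0.1 N), for 0.2 s.
At the end, for the whole second after the job is handed in: The gripper holds the probe still: tip within 7 mm of the ring's centre and touching the plate, axis within 0.12 rad of the plate's normal, tip pushed in 3 to 11 mm (1.2 to 8 N), rack not touched by it; other probes, mouse and jar within 20 mm of their places, spot within 3 mm (distance between probe_tip and spot below 0.007 m and angle between the z axis of probe_tip and the z axis of spot, either way round below 0.12 rad and value of joint plunger between 0.003 and 0.011 m and contact force between probe and stage between 1.2 and 8 N and contact force between the fingers and probe above 1 N and contact force between probe and rack below 0.1 N and linear speed of probe below 0.01 m/s and angle between each of stout_center, thin_center's own z axis and vertical below 0.35 rad and distance of each of stout_center, thin_center, mouse_center, jar_center from where it was at the start of the episode below 0.02 m and distance of spot from where it was at the start of the episode below 0.003 m); the arm keeps its last pose, push and grip.
It fails at once if the probe is pressed on the stage with more than 20 N (contact force between probe and stage above 20 N).
It fails at once if another probe is pulled out of its place or knocked over (distance of any of stout_center, thin_center from where it was at the start of the episode above 0.025 m).
It fails at once if the mouse or the jar is shifted (distance of any of mouse_center, jar_center from where it was at the start of the episode above 0.025 m).
It fails at once if the specimen plate's tilt is altered (distance of spot from where it was at the start of the episode above 0.005 m).
It also fails if it takes over 42 s, if anything falls off the work surface, if the arm or the gripper's body presses on something with over 40 N, if the wrist force passes 120 N, or if a joint passes its speed limit or range.

## Robot

A 6-joint arm with a two-finger parallel gripper is mounted at the origin on the work surface. World frame = base frame: x ahead of the robot, y to its left, z up, the work surface at z = 0. Lengths are in mm, angles in rad, forces in N, time in s.
With the tool pointing down it reaches from about 325 to 875 mm from the base axis. Payload 4.4 kg.
Tool frame: the origin (TCP) lies on the centre line of the jaws, within the pads' length; the fingertips stand ahead of it and the grasp point (between the pads) lies 6 mm ahead of it (ctrl.tcp_to_tips is the z of the fingertips in the tool frame, in mm); z points along the fingers, y is the direction in which the jaws open and shut (so a half turn about z gives the same grasp; the last joint's range is limited). The gripper opens to 85 mm and grips with 20 to 120 N. Pads are 22 mm wide; open, the fingers measure 114 mm over their backs; the gripper's body (76 mm by 85 mm) begins 54 mm behind the grasp point. The pads swing forward as they close: fully open they stand 13 mm farther back than shut.
Start: joints at [-1.359, 0.207, 1.542, -0, 1.393, -0.15], TCP at [203.514, -537.782, 256.282] pointing down, gripper open.
Joint ranges: [-2.73, 2.73], [-0.86, 2.22], [0.23, 2.46], [-1.11, 4.25], [0.08, 2.63], [-2.82, 2.82]. Speed limits (rad/s): [2.79, 2.79, 3.14, 3.14, 3.14, 3.14].

## Interface

Orientations are given as a 3x3 rotation matrix whose columns are the frame's x, y, z axes.
In Python, from plant import ctrl, sensors, optics gives the robot as it stands. Calls block until the motion is done:
- ctrl.move_ptp(position, orientation): joint-space move of the TCP to a pose.
- ctrl.move_l(position, rot=None, vel=150, threshold=None): straight line of the TCP; rot=None keeps the orientation; vel is the mean speed in mm/s. With threshold (N) it stops when the force on the tool has changed by that much, and returns True; else False.
- ctrl.set_joints(angles): joint-space move.
- ctrl.gripper_to(opening, force=None): finger opening in mm; force is the grip in N (None keeps the last); returns when the fingers have stopped.
- ctrl.hold(seconds).
- ctrl.solve_ik(position, orientation): joint angles nearest the present ones, or None.
- sensors.read_state(): the state.
- optics.grab_frame(name): name is "scene" or "top" or "wrist"; returns (picture, depth): 384x512x3 uint8, red, green, blue; 384x512 float32, mm along the optical axis (not along the pixel's ray), 0 where there is no reading.
- optics.camera_params(name): a dict with "mtx" (3x3 intrinsics, pixels), "R" (3x3) and "t" (3): a world point X has camera coordinates R X + t; the wrist camera has in their place "T_tool_cam" (4x4, takes a point from camera to tool coordinates, whose origin is the TCP and whose axes are the flange's). Camera axes: x right, y down, z forward; pixel columns grow to the right and rows downward; lengths in mm; the calibration is good to about 2 mm. A picture is of the moment at which its call begins: read the wrist's pose just before it. camera_params takes no time and is no camera call.
A pose or a line that the arm cannot do raises ctrl.MotionError and nothing moves.
- ctrl.finish_job(): hands the job in, once; it reports no verdict.
The state is a dict: "t": time; "q": joint angles; "qvel": joint speeds; "tau": joint torques, N m; "eef_pos": TCP position; "eef_rot": TCP orientation; "force": force on the tool from outside, world axes, zero at the start; "wrist_torque": the same for the moment, N m; "grip_width": finger opening in mm.
Only numpy, scipy, OpenCV 4.12 (cv2) and the standard library are available. Lean on these libraries where they do the work, as an engineer would, in place of code of your own. Each camera call takes 0.05 s, during which the arm holds its last target. There are 200 camera calls.

## Working session

There is one attempt and no reset: what is moved stays moved. The work goes in short steps, each a Python script; the robot and the scene stay as the last script left them, time stands still between calls to the robot, and variables do not carry over. Pictures are saved under pics/ and viewed, about 8 in all and at most 12, crops included, and the job is handed in when it is done.

```bash
ls; mkdir -p pics
python3 - <<'E'
from plant import ctrl, sensors, optics
import cv2, numpy as np
for n in ["scene","top"]:
    im,d=optics.grab_frame(n); cv2.imwrite(f"pics/{n}0.png",im[:,:,::-1]); np.savez(f"pics/{n}0.npz",im=im,d=d)
    p=optics.camera_params(n); print(n,p["mtx"].tolist(),np.round(-p["R"].T@p["t"]),np.round(p["R"],3).tolist())
print(optics.camera_params("wrist"),ctrl.tcp_to_tips, sensors.read_state())
E
```

```text
pics
scene [[363.9654817291764, 0.0, 253.6857988232223], [0.0, 363.9654817291764, 190.29055316228678], [0.0, 0.0, 1.0]] [ 864. -386.  819.] [[0.798, 0.603, -0.007], [0.498, -0.666, -0.555], [-0.34, 0.439, -0.832]]
top [[406.51897234592417, 0.0, 256.71315984326566], [0.0, 406.51897234592417, 190.5205575481117], [0.0, 0.0, 1.0]] [432.  -8. 956.] [[-0.005, -1.0, -0.017], [-0.985, 0.008, -0.171], [0.171, 0.016, -0.985]]
{'mtx': array([[285.0909748 ,   0.        , 254.74220263],
       [  0.        , 285.0909748 , 191.8056545 ],
       [  0.        ,   0.        ,   1.        ]]), 'T_tool_cam': array([[ 3.32588421e-04, -9.57486527e-01, -2.88477798e-01,
         7.26670483e+01],
       [ 9.99999945e-01,  3.21849402e-04,  8.46579429e-05,
        -8.83239012e-01],
       [ 1.17875670e-05, -2.88477810e-01,  9.57486581e-01,
        -1.18767107e+02],
       [ 0.00000000e+00,  0.00000000e+00,  0.00000000e+00,
         1.00000000e+00]])} 25.0 {'t': 0.1, 'q': array([-1.35948685e+00,  2.07356314e-01,  1.54284288e+00,  4.53611758e-05,
        1.39347833e+00, -1.50485060e-01]), 'qvel': array([ 0.00146439, -0.00197533, -0.00354842, -0.00046908, -0.0006962 ,
        0.00074958]), 'tau': array([-1.09175740e-03, -3.84094584e+01, -2.92548877e+01, -2.27494061e-04,
        4.83391908e-03, -2.44853805e-05]), 'eef_pos': array([ 203.39772829, -537.14290033,  255.2145113 ]), 'eef_rot': array([[ 9.35266068e-01,  3.53945232e-01, -3.93623054e-04],
       [ 3.53945271e-01, -9.35263894e-01,  2.04785350e-03],
       [ 3.56686550e-04, -2.05460891e-03, -9.99997826e-01]]), 'force': array([ 0.88475069,  0.58648677, -0.41160249]), 'wrist_torque': array([0.03545098, 0.02892064, 0.00868824]), 'grip_width': 85.38578505518575}
```

View pics/top0.png

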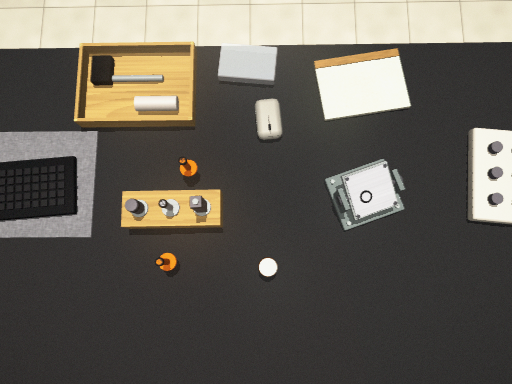

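View pics/scene0.png

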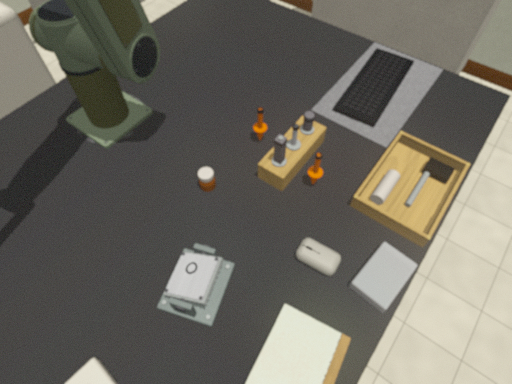

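Top view: the candidates in the rack are stout (135,207), thin (166,206) and square-headed (199,204). Two orange look-alikes stand at (188,168) and (167,262). The ring is at (366,197), the jar at (268,267) and the mouse at (268,118). The square one fits because of its grey square top and tallest body. I'll measure it and confirm it in a crop.

```bash
cat > h.py <<'E'
import numpy as np, cv2
from plant import ctrl, sensors, optics
def cam(name):
    """K, R(cam->world), centre"""
    p=optics.camera_params(name); K=p["mtx"]
    if name=="wrist":
        s=sensors.read_state(); T=p["T_tool_cam"]; E=s["eef_rot"]
        return K,E@T[:3,:3],s["eef_pos"]+E@T[:3,3]
    return K,p["R"].T,-p["R"].T@p["t"]
def rays(c,uv):
    K,R,o=c; uv=np.atleast_2d(uv).astype(float)
    d=np.c_[(uv-K[[0,1],2])/[K[0,0],K[1,1]],np.ones(len(uv))]
    return d@R.T
def on_plane(c,uv,p,n):
    r=rays(c,uv); o=c[2]; return o+r*(((np.asarray(p)-o)@n)/(r@n))[:,None]
def on_z(c,uv,z): return on_plane(c,uv,[0,0,z],np.array([0,0,1.]))
def pmap(c,d):
    h,w=d.shape; v,u=np.mgrid[:h,:w]
    P=c[2]+rays(c,np.c_[u.ravel(),v.ravel()])*d.ravel()[:,None]
    P[d.ravel()==0]=np.nan
    return P.reshape(h,w,3)
def fit_plane(P):
    c=P.mean(0); n=np.linalg.svd(P-c,full_matrices=False)[2][2]; n*=np.sign(n[2])
    for _ in range(3):
        r=(P-c)@n; P=P[abs(r)<max(2*np.median(abs(r)),.5)]; c=P.mean(0)
        n=np.linalg.svd(P-c,full_matrices=False)[2][2]; n*=np.sign(n[2])
    return c,n,np.std((P-c)@n)
def rack_pose(P,lo=55,hi=64):
    m=((P[...,2]>lo)&(P[...,2]<hi)).astype(np.uint8)
    return m
E
python3 - <<'E'
from h import *
z=np.load("pics/top0.npz"); im,d=z["im"],z["d"]; c=cam("top"); P=pmap(c,d)
# rack top
hsv=cv2.cvtColor(im,cv2.COLOR_RGB2HSV)
m=(abs(P[...,2]-60)<5)
m[:180]=0;m[235:]=0;m[:,:110]=0;m[:,230:]=0
print("rack z",np.nanmedian(P[m][:,2]),m.sum())
r=cv2.minAreaRect(P[m][:,:2].astype(np.float32)); print("rack",r)
def blob(lo,hi,win):
    a=(P[...,2]>lo)&(P[...,2]<hi); w=np.zeros_like(a); w[win[0]:win[1],win[2]:win[3]]=1; a&=w
    v,u=np.nonzero(a); Q=P[a]; print(lo,hi,a.sum(),"uv",u.mean(),v.mean(),"med",np.median(Q,0),cv2.minAreaRect(Q[:,:2].astype(np.float32)))
blob(142,160,(185,230,180,225)); blob(125,142,(185,230,150,185)); blob(110,130,(185,230,115,150))
blob(25,45,(90,145,245,290)); blob(50,70,(250,285,250,285))
# plate
a=np.zeros(d.shape,bool); a[170:215,350:392]=1; a&=(P[...,2]>50)&(im.min(2)>150)
print("plate",a.sum(),fit_plane(P[a]))
# ring
b=(im.max(2)<90); b[:185]=0;b[210:]=0;b[:,:355]=0;b[:,378:]=0
v,u=np.nonzero(b);print("ring",u.mean(),v.mean(),b.sum(), u.min(),u.max(),v.min(),v.max())
cc,n,s=fit_plane(P[a]); print(on_plane(c,[u.mean(),v.mean()],cc,n))
for y0,x0,k in((180,115,"rack"),(155,320,"plate")):
    pass
cv2.imwrite("pics/crop0.png",np.hstack([cv2.resize(im[s],(400,400),interpolation=2)[:,:,::-1] for s in((slice(155,245),slice(130,220)),(slice(150,240),slice(320,410)))]))
E
```

```text
rack z 60.91992260216705 2673
rack ((551.126708984375, 200.10809326171875), (80.76861572265625, 219.29615783691406), 0.6411213874816895)
142 160 148 uv 195.25675675675674 201.4391891891892 med [551.30211408 128.6342519  150.7754596 ] ((551.2913208007812, 129.38449096679688), (23.72951316833496, 24.09199333190918), 3.764226198196411)
125 142 61 uv 162.47540983606558 203.0655737704918 med [550.41706691 198.88388203 135.46154157] ((550.6320190429688, 198.7838134765625), (15.762754440307617, 15.872858047485352), 46.290042877197266)
110 130 156 uv 131.48076923076923 204.94230769230768 med [548.93565044 266.99135391 120.24773829] ((549.4393310546875, 268.3137512207031), (25.682769775390625, 25.65727424621582), 3.6308939456939697)
25 45 882 uv 267.96598639455783 117.91156462585035 med [766.92900591 -20.43866668  33.94066367] ((769.1099243164062, -20.147781372070312), (96.31966400146484, 57.70865249633789), 5.692278861999512)
50 70 263 uv 267.4182509505703 266.7528517110266 med [419.8056704  -14.87437328  60.8683278 ] ((419.8471374511719, -15.819143295288086), (36.842220306396484, 38.274051666259766), 89.51801300048828)
plate 1665 (array([ 583.01913496, -243.46759326,   72.42075681]), array([-0.31797493, -0.1120607 ,  0.94145331]), np.float64(0.7557844081317625))
ring 365.1621621621622 196.6216216216216 37 360 371 191 202
[[ 570.87363765 -231.63366818   69.72721293]]
```

View pics/crop0.png

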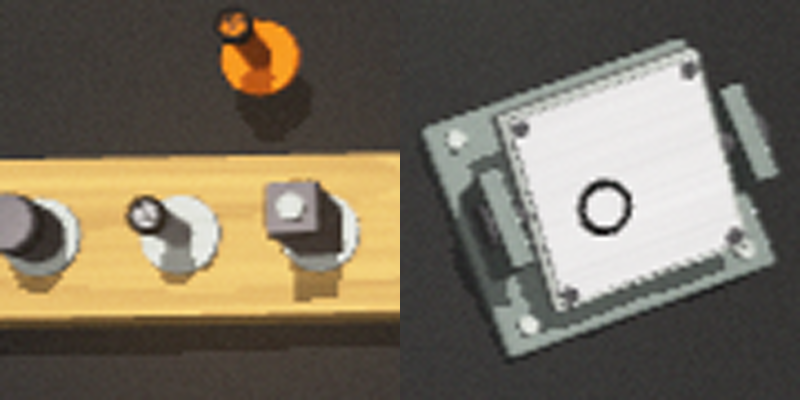

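The crop confirms it: the square head with the black band is at the right-hand socket, about (551,129), top at z≈150. The thin and stout probes and the orange decoy are clearly different. Next I'll check IK and look at the plate and probe from close by with the wrist camera.

```bash
cat >> h.py <<'E'
def tool_rot(zdir,psi):
    """tool z along zdir, tool x as near as possible to heading psi"""
    z=np.asarray(zdir,float); z/=np.linalg.norm(z)
    x=np.array([np.cos(psi),np.sin(psi),0]); x-=z*(x@z); x/=np.linalg.norm(x)
    return np.column_stack([x,np.cross(z,x),z])
E
python3 - <<'E'
from h import *
spot=np.array([570.9,-231.6,69.7]); n=np.array([-0.318,-0.112,0.9414]); n/=np.linalg.norm(n)
down=np.array([0,0,-1.])
for psi in (0.06,1.63,-1.5):
    print(psi)
    for p,z in((spot+n*100,-n),(spot+n*250,-n),(np.array([551.3,129.4,116]),down),(np.array([551.3,129.4,280]),down)):
        q=ctrl.solve_ik(p,tool_rot(z,psi)); print(None if q is None else np.round(q,2))
psi=1.63
ctrl.move_ptp(spot+n*150,tool_rot(-n,psi-.35)); ctrl.hold(.2)
def grab(k):
    c=cam("wrist"); im,d=optics.grab_frame("wrist"); cv2.imwrite(f"pics/{k}.png",im[:,:,::-1]); np.savez(f"pics/{k}.npz",im=im,d=d,K=c[0],R=c[1],o=c[2])
grab("w_plate"); print(sensors.read_state()["t"])
ctrl.move_ptp([551.3,129.4,290],tool_rot(down,psi)); ctrl.hold(.2); grab("w_probe"); s=sensors.read_state(); print(s["t"],s["eef_pos"],s["force"])
a=np.hstack([cv2.imread("pics/w_plate.png"),cv2.imread("pics/w_probe.png")]); cv2.imwrite("pics/w_both.png",cv2.resize(a,(800,300),interpolation=3))
E
```

```text
0.06
[-0.72  0.22  1.77  0.35  1.01  0.64]
[-0.81  0.01  1.69  0.32  1.31  0.66]
[ 0.08  0.34  1.68 -0.    1.12  1.59]
[ 0.08  0.17  1.53 -0.    1.44  1.59]
1.63
[-0.72  0.22  1.77  0.35  1.01 -0.96]
[-0.81  0.01  1.69  0.32  1.31 -0.95]
[ 0.08  0.34  1.68 -0.    1.12  0.02]
[ 0.08  0.17  1.53 -0.    1.44  0.02]
-1.5
[-0.72  0.22  1.77  0.35  1.01  2.17]
[-0.81  0.01  1.69  0.32  1.31  2.18]
None
None
1.95
3.6333 [551.38275192 128.29123339 289.66828334] [ 0.11207617 -0.64643966 -0.16752271]
```

View pics/w_both.png

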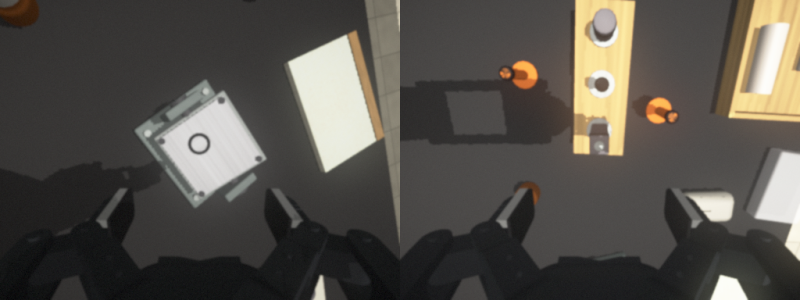

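The wrist views show the plate with its ring at about (256,184) in full-resolution pixels and the square probe's top at about (256,185). I'll compute refined values from these.

Run:
```python
from h import *
z=np.load("pics/w_plate.npz"); im,d=z["im"],z["d"]; c=(z["K"],z["R"],z["o"]); P=pmap(c,d)
a=(P[...,2]>50)&(P[...,2]<110)&(im.min(2)>110); a[:110]=0;a[260:]=0;a[:,:180]=0;a[:,350:]=0
a=cv2.erode(a.astype(np.uint8),np.ones((5,5)))>0
cc,n,s=fit_plane(P[a]); print("plate",a.sum(),cc,n,s)
# plate outline rect in plane
g=(im.min(2)>110).astype(np.uint8); g[:,:180]=0; g[:,350:]=0; g[:110]=0; g[260:]=0
k=cv2.morphologyEx(g,cv2.MORPH_CLOSE,np.ones((9,9)))
cn=max(cv2.findContours(k,0,2)[0],key=cv2.contourArea)[:,0]
Q=on_plane(c,cn,cc,n); ex=np.array([1,0,0])-n*n[0]; ex/=np.linalg.norm(ex); ey=np.cross(n,ex)
r=cv2.minAreaRect(np.c_[(Q-cc)@ex,(Q-cc)@ey].astype(np.float32)); print("plate rect",r, "centre",cc+ex*r[0][0]+ey*r[0][1])
b=((im.max(2)<100)&(k>0)).astype(np.uint8)
nl,lab,st,ce=cv2.connectedComponentsWithStats(b)
for i in range(1,nl):
    if st[i,4]>20: print(st[i],ce[i],on_plane(c,ce[i],cc,n))
z=np.load("pics/w_probe.npz"); im,d=z["im"],z["d"]; c=(z["K"],z["R"],z["o"]); P=pmap(c,d)
m=(P[...,2]>145)&(P[...,2]<160); m[:150]=0;m[230:]=0;m[:,:220]=0;m[:,300:]=0
print("probe",m.sum(),np.median(P[m],0),cv2.minAreaRect(P[m][:,:2].astype(np.float32)))
```

```text
plate 8299 [ 583.84660317 -241.63200669   73.3320315 ] [-0.31701836 -0.110938    0.94190876] 0.3623709438253923
plate rect ((-7.021984100341797, -3.6124191284179688), (116.53157043457031, 148.45118713378906), 20.322507858276367) centre [ 577.18681722 -244.95923763   70.6986652 ]
[281 126   5   5  21] [282.85714286 128.19047619] [[ 606.33317116 -187.84335848   87.23556522]]
[241 131  16  12  67] [248.53731343 136.3880597 ] [[ 575.4117544  -186.19917714   77.02199138]]
[189 144  56 103 661] [215.68229955 190.81543116] [[ 533.23173785 -227.61423402   57.94759243]]
[242 172  26  25 134] [254.26865672 183.50746269] [[ 569.88141887 -231.01585619   69.88213759]]
[285 215  40  32 274] [304.1459854  231.05839416] [[ 605.4338638  -293.52015578   74.48627312]]
probe 653 [549.63999207 132.39655829 151.08024329] ((549.8305053710938, 131.0418243408203), (23.62384605407715, 24.556795120239258), 3.001082420349121)
```

The two cameras agree to within 2–3 mm: spot ≈ (570.4,-231.3,69.8), plate tilt ≈ 0.34 rad, probe ≈ (550.5,130.2), yaw ≈ 3.4°. Grasping next.

Run:
```python
from h import *
R=tool_rot([0,0,-1],np.pi/2+.06); p=np.array([550.5,130.2,118.])
def st(k): s=sensors.read_state(); print(k,round(s["t"],2),s["eef_pos"].round(1),s["force"].round(2),s["wrist_torque"].round(3),round(s["grip_width"],2))
ctrl.gripper_to(60,40)
ctrl.move_l(p+[0,0,60],R,vel=200); ctrl.move_l(p,R,vel=80); st("down")
ctrl.gripper_to(15,40); ctrl.hold(.2); st("grip")
if 22<sensors.read_state()["grip_width"]<27:
    ctrl.move_l(p+[0,0,120],R,vel=80); ctrl.hold(.4); st("lift")
    c=cam("wrist"); im,d=optics.grab_frame("wrist"); cv2.imwrite("pics/lift.png",im[:,:,::-1]); np.savez("pics/lift.npz",im=im,d=d,K=c[0],R=c[1],o=c[2])
```

```text
down 5.62 [550.9 130.3 118.3] [0.4  1.27 0.74] [ 0.035 -0.014 -0.049] 60.1
grip 6.22 [551.1 130.3 118.7] [0.91 0.2  4.57] [-0.008  0.066 -0.016] 23.49
lift 8.28 [550.5 130.2 237.9] [ 0.03  0.79 -0.65] [ 0.023 -0.004 -0.011] 23.41
```

View pics/lift.png

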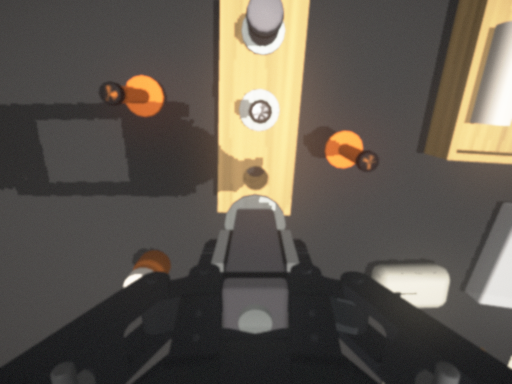

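The probe is held, and the collar is visible at (255,200) below the body. The tip is hidden behind it, and both neighbours still stand. I'll check the probe's alignment in the tool frame from depth.

Run:
```python
from h import *
z=np.load("pics/lift.npz"); im,d=z["im"],z["d"]; T=optics.camera_params("wrist")["T_tool_cam"]
P=pmap((z["K"],T[:3,:3],T[:3,3]),d)
m=np.zeros(d.shape,bool); m[212:270,234:276]=1
m&=np.isfinite(P[...,0])&(abs(P[...,0]-12)<12)
Q=P[m]; c=Q.mean(0); n=np.linalg.svd(Q-c,full_matrices=False)[2][2]; n*=np.sign(n[0]); print(m.sum(),"front face",c,n,((Q-c)@n).std())
# collar: points beyond the body face
k=np.zeros(d.shape,bool); k[190:235,215:295]=1; k&=(P[...,2]>35)&(P[...,2]<75)&(P[...,0]>5); k&=~((P[...,0]<15)&(P[...,2]<43))
C=P[k]; print("z hist",np.histogram(C[:,2],bins=range(35,76,4)))
print(k.sum(),C.min(0),C.max(0)); 
top=P[270:345,225:290].reshape(-1,3); top=top[(top[:,2]>-60)&(top[:,2]<-10)&(abs(top[:,0])<30)]; print("top",np.median(top,0),top.min(0),top.max(0))
for v in range(194,215,3): print(v,P[v,[235,245,255,265,275]].round(0).tolist())
```

```text
2425 front face [12.33199673 -1.22394437  7.67515239] [0.99997728 0.00284285 0.00611276] 0.5919248996745845
z hist (array([  0,   0,  89,  76, 680,  37,   0,   0,   0,   0]), array([35, 39, 43, 47, 51, 55, 59, 63, 67, 71, 75]))
882 [  5.03415073 -19.72823767  43.00945905] [20.56852726 17.2776457  57.21717743]
top [ 10.20615389  -0.328883   -32.46102475] [ -7.25025457 -13.29050785 -57.10218297] [ 13.5490996   13.35092272 -11.83399824]
194 [[-17.0, -22.0, 177.0], [-17.0, -12.0, 176.0], [20.0, -1.0, 56.0], [-17.0, 10.0, 176.0], [-17.0, 21.0, 176.0]]
197 [[-21.0, -22.0, 176.0], [19.0, -7.0, 53.0], [19.0, -1.0, 53.0], [19.0, 5.0, 53.0], [-21.0, 21.0, 177.0]]
200 [[-24.0, -22.0, 176.0], [17.0, -7.0, 53.0], [17.0, -1.0, 53.0], [17.0, 5.0, 54.0], [-24.0, 21.0, 176.0]]
203 [[15.0, -14.0, 54.0], [15.0, -7.0, 52.0], [15.0, -1.0, 53.0], [15.0, 5.0, 52.0], [15.0, 12.0, 53.0]]
206 [[13.0, -14.0, 52.0], [13.0, -7.0, 53.0], [13.0, -1.0, 52.0], [13.0, 5.0, 53.0], [13.0, 12.0, 53.0]]
209 [[11.0, -14.0, 52.0], [12.0, -7.0, 49.0], [12.0, -1.0, 49.0], [12.0, 5.0, 50.0], [11.0, 12.0, 53.0]]
212 [[9.0, -14.0, 52.0], [12.0, -7.0, 43.0], [12.0, -1.0, 44.0], [12.0, 5.0, 43.0], [9.0, 12.0, 53.0]]
```

Probe is square in the jaws (0.006 rad), with the tip at tool z ≈ 106. I'll move over the plate to a standoff, verify, then approach.

```bash
cat >> h.py <<'E'
SPOT=np.array([570.3,-231.3,69.8]); N=np.array([-0.317,-0.111,0.942]); N/=np.linalg.norm(N)
TIP=np.array([.3,-.5,106.]); RF=tool_rot(-N,1.28)
def goal(h): return SPOT+N*h-RF@TIP      # TCP for the free tip at height h over the face
def avg(T=.3,k=6):
    S=[]
    for _ in range(k): ctrl.hold(T/k); S.append(sensors.read_state())
    s=S[-1]; f=np.mean([x["force"] for x in S],0); tip=np.mean([x["eef_pos"] for x in S],0)+s["eef_rot"]@TIP-SPOT
    h=tip@N; lat=tip-N*h
    print(round(s["t"],2),"F.n %.2f"%(f@N),"Flat",(f-N*(f@N)).round(2),"h %.2f"%h,"lat",lat.round(2),"ang %.3f"%np.arccos(min(1,-s["eef_rot"][:,2]@N)),"w %.2f"%s["grip_width"])
    return f@N,h,lat
E
python3 - <<'E'
from h import *
ctrl.move_ptp(goal(60),RF); avg()
ctrl.move_l(goal(15),RF,vel=60); avg(.5,10)
c=cam("wrist"); im,d=optics.grab_frame("wrist"); cv2.imwrite("pics/near.png",im[:,:,::-1]); np.savez("pics/near.npz",im=im,d=d,K=c[0],R=c[1],o=c[2])
im,d=optics.grab_frame("scene"); cv2.imwrite("pics/near_s.png",cv2.resize(im[200:340,130:270],(560,560),interpolation=2)[:,:,::-1])
a=cv2.imread("pics/near.png"); b=cv2.imread("pics/near_s.png"); cv2.imwrite("pics/near2.png",np.hstack([cv2.resize(a,(400,300)),cv2.resize(b,(300,300))]))
E
```

```text
10.04 F.n -1.50 Flat [-0.02 -0.06 -0.01] h 59.75 lat [0.43 1.14 0.28] ang 0.001 w 23.78
11.44 F.n -1.39 Flat [-0.21 -0.07 -0.08] h 15.37 lat [ 0.27 -0.18  0.07] ang 0.000 w 23.70
```

View pics/near2.png

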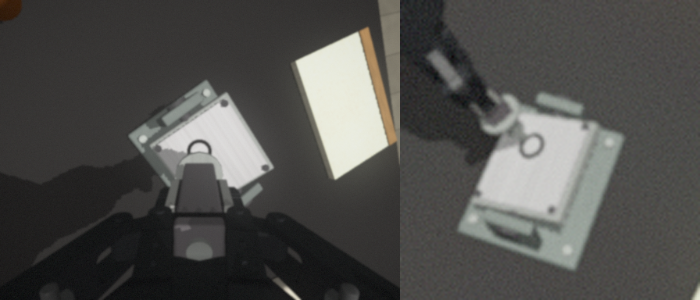

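Near view: ring arc at about (199,148) directly beyond the collar in the wrist view. In the scene view the snout points at the ring. I'll run one projection check and then make a force-monitored press.

Run:
```python
from h import *
z=np.load("pics/near.npz"); im=z["im"]; K,R,o=z["K"],z["R"],z["o"]
e1=np.cross(N,[0,1,0]);e1/=np.linalg.norm(e1);e2=np.cross(N,e1)
a=np.linspace(0,2*np.pi,200); X=SPOT+12*(np.outer(np.cos(a),e1)+np.outer(np.sin(a),e2))
pc=(X-o)@R; uv=(pc@K.T); uv=uv[:,:2]/uv[:,2:]
print("pred ring mid-line u",uv[:,0].min(),uv[:,0].max(),"v top",uv[:,1].min())
b=(im.max(2)<110); w=np.zeros_like(b); w[172:195,236:276]=1; v,u=np.nonzero(b&w); print("seen",u.min(),u.max(),v.min(),len(u))
for r in range(174,196,3): print(r,im[r,236:276].max(1).tolist())
f0,h0,_=avg(.5,10)
dh=0
for h in (6,3,1,-1,-2,-3,-4,-5,-6,-7,-8,-9,-10):
    ctrl.move_l(goal(h),RF,vel=15,threshold=12); f,hh,_=avg(.3,6)
    print(h,"press %.2f"%(f-f0))
    if f-f0>3.6: break
```

```text
pred ring mid-line u 241.3812784317056 268.6199001186712 v top 180.01048372067905
seen 240 269 179 127
174 [219, 219, 219, 219, 216, 214, 213, 213, 215, 218, 219, 219, 218, 219, 219, 218, 219, 220, 218, 218, 218, 217, 218, 217, 215, 214, 213, 212, 215, 216, 218, 219, 219, 218, 219, 218, 216, 217, 215, 218]
177 [217, 219, 219, 219, 220, 218, 217, 215, 213, 213, 215, 218, 218, 215, 210, 205, 202, 201, 201, 200, 199, 202, 202, 207, 213, 212, 213, 214, 215, 213, 215, 216, 217, 219, 219, 218, 218, 219, 217, 217]
180 [219, 218, 219, 218, 219, 220, 219, 217, 211, 196, 175, 152, 132, 107, 91, 81, 77, 72, 73, 69, 71, 71, 78, 87, 98, 110, 129, 157, 184, 198, 208, 212, 215, 216, 215, 218, 219, 219, 218, 218]
183 [220, 220, 218, 219, 216, 209, 187, 156, 116, 85, 71, 72, 91, 113, 133, 147, 163, 171, 173, 175, 174, 171, 154, 136, 119, 97, 80, 70, 77, 98, 130, 166, 195, 208, 214, 216, 219, 218, 219, 218]
186 [219, 220, 219, 210, 185, 142, 95, 72, 69, 95, 133, 171, 200, 212, 213, 214, 214, 216, 215, 217, 218, 219, 219, 219, 216, 210, 186, 153, 115, 84, 71, 84, 118, 160, 194, 208, 214, 216, 216, 217]
[... 1131 characters left out ...]
-0.42 -0.07] h -1.93 lat [ 0.1  -0.06  0.03] ang 0.000 w 23.65
-2 press 0.11
16.01 F.n 0.37 Flat [-0.16 -0.35 -0.1 ] h -2.93 lat [ 0.1  -0.07  0.03] ang 0.000 w 23.69
-3 press 1.30
16.56 F.n 0.73 Flat [-0.13 -0.42 -0.09] h -3.94 lat [ 0.08 -0.05  0.02] ang 0.000 w 23.57
-4 press 1.65
17.11 F.n 1.20 Flat [-0.37 -0.25 -0.15] h -4.94 lat [ 0.07 -0.05  0.02] ang 0.000 w 23.57
-5 press 2.13
17.66 F.n 1.86 Flat [ 0.11 -0.1   0.03] h -5.95 lat [ 0.07 -0.04  0.02] ang 0.000 w 23.66
-6 press 2.78
18.21 F.n 2.49 Flat [-0.21  0.31 -0.03] h -6.94 lat [ 0.08 -0.05  0.02] ang 0.000 w 23.53
-7 press 3.42
18.76 F.n 2.76 Flat [-0.31 -0.11 -0.12] h -7.94 lat [ 0.09 -0.05  0.02] ang 0.000 w 23.55
-8 press 3.68
```

The press has a slope of ≈0.6 N/mm (the spring rate) with contact at h ≈ -1.3 mm, and reads ≈4 N, so ≈6.7 mm in. The ring projection matched what I saw to 1 px. Last check: whether the probe slipped or tilted in the grip, and whether the ring or bystanders moved.

Run:
```python
from h import *
avg(.5,10)
T=optics.camera_params("wrist")["T_tool_cam"]
im,d=optics.grab_frame("wrist"); cv2.imwrite("pics/end.png",im[:,:,::-1])
P=pmap((optics.camera_params("wrist")["mtx"],T[:3,:3],T[:3,3]),d)
m=np.zeros(d.shape,bool); m[212:270,234:276]=1; m&=abs(P[...,0]-12)<12
Q=P[m]; c=Q.mean(0); n=np.linalg.svd(Q-c,full_matrices=False)[2][2]; print("face",c.round(2),(n*np.sign(n[0])).round(4)); print("collar z",np.nanmedian(P[200:207,240:270,2]))
c=cam("wrist"); W=pmap(c,d); a=np.zeros(d.shape,bool); a[:,:]=(abs((W-SPOT)@N)<4)&(im.min(2)>110)&(np.linalg.norm(W-SPOT,axis=2)<60); cc,n,s=fit_plane(W[a]); print("plate n",n.round(4),"offset at spot",((cc-SPOT)@n).round(2))
im,d=optics.grab_frame("top"); P=pmap(cam("top"),d); z=np.load("pics/top0.npz"); P0=pmap(cam("top"),z["d"])
for k,lo,hi,w in(("mouse",25,45,(90,145,245,290)),("jar",50,70,(250,285,250,285)),("thin",125,142,(185,230,150,185)),("stout",110,130,(185,230,115,150))):
    r=[]
    for X in(P0,P):
        Y=X[w[0]:w[1],w[2]:w[3]]; Y=Y[(Y[...,2]>lo)&(Y[...,2]<hi)]; r.append(Y.mean(0).round(1))
    print(k,r)
sc=optics.grab_frame("scene")[0]; cv2.imwrite("pics/end2.png",np.hstack([cv2.resize(cv2.imread("pics/end.png"),(400,300)),cv2.resize(sc[200:340,130:270],(300,300),interpolation=2)[:,:,::-1]]))
```

```text
19.26 F.n 3.00 Flat [-0.17  0.01 -0.06] h -7.96 lat [ 0.06 -0.04  0.02] ang 0.000 w 23.49
face [12.17 -0.98  7.52] [1.     0.0025 0.0072]
collar z 52.3376347632763
plate n [-0.3184 -0.109   0.9417] offset at spot 0.07
mouse [array([767.6, -20.4,  33.6]), array([767.7, -20.4,  33.5])]
jar [array([420.3, -15.6,  60.7]), array([420.3, -15.6,  60.8])]
thin [array([550.4, 198.5, 135.2]), array([550.4, 198.6, 135.1])]
stout [array([549.2, 267.3, 119.5]), array([549.3, 267.2, 119.7])]
```

View pics/end2.png

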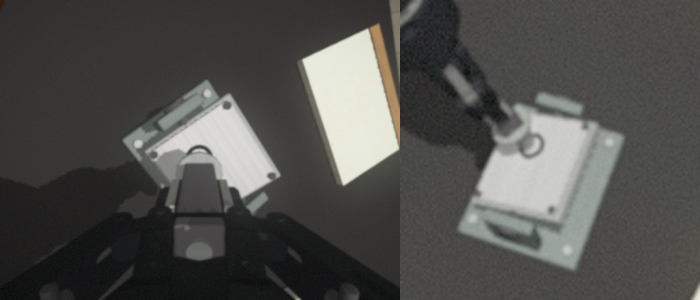

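The pictures show the collar right over the ring's near half in the wrist view, and the snout ending in the ring in the scene view. There's no slip, the plate is unchanged and the bystanders haven't moved, so I'm handing in.

```bash
python3 -c "
from h import *
ctrl.finish_job(); print('done')"
```

```text
the job is handed in; nothing more can be done
done
```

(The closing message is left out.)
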